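Uncap the pocket tester in its holding rest

TASK

Lay the capped pocket tester face up in the open-topped holding rest, its tail toward the rest's end plate, its side lugs just behind the pair of posts at the open end and its cap sticking out beyond them, and let go of it. Then take hold of the cap and pull it straight off, leaving the tester lying in the rest, and put the cap down in the kidney dish. Leave the timer, the dropper bottle and the small vial where they are.

Things in the scene. Friction and masses are not known exactly. Their poses are not given: they have to be found in the camera images.
- tester: white pocket pH tester, a bar 30 wide (y), 32 high (z), display on its upper face, starts lying face up with its cap on, 0.10-0.20 kg. Origin: underside, on the long axis, at the front face of its two side lugs; +x to the cap end, +z up. Bar x = -110 to 24; lugs x = -8 to 0, 46 wide there. From x = 24 a sensor nose, at most 18 wide and 14 high, runs to x = 53 inside the cap
- tester_grip (a point): balance point of the tester, x = -40, on its axis, 16 above its underside: grip the bar here across its 30 mm width
- cap: grey ribbed snap cap, 40 long (x), 30 wide (y), 32 high (z), 0.05 kg. Origin: underside, at the open end; +x to the closed end. Seated, its origin is at x = 24, y = 0, z = 0 of the tester, same axes. Two sprung balls hold it behind a bead on the nose: a straight pull of about 7 to 18 N along +x pops it off within the first 8 mm; it is clear of the nose after 30 mm
- cap_center (a point): centre of the cap: 20 from its open end, on its axis, 16 above its underside; grip here across the 30 mm width
- rest: holding rest fixed to the desk: aluminium base 8 thick, 84 wide, two pairs of dark posts and an end plate. Origin: on the desk, midway between the front posts, at their rear face; +x is the open pull-off end, +z up. Front posts x = 0 to 10, rear posts x = -90 to -80, gap in a pair 34, flaring to about 50 at the top, 48 above the desk; end plate x = -140 to -134, 46 high. Fingers fit between pairs
- rest_seat (a point): point on top of the rest's base (8 above the desk), 12 behind the front posts: where the tester's origin goes (10 mm of play either way), tester along the rest's +x, underside on the base, lugs between the pairs of posts, tail toward the end plate. When the cap is pulled, the tester slides forward until its lugs stop against the front posts
- dish: stainless kidney dish, loose, 0.3 kg, 128 wide (x), 255 long (y), 36 high; origin at the centre of its underside. Floor 2 thick, flat for x = -38 to 37, y = -95 to 95
- timer: white countdown timer lying flat, 64x64x18, a bystander; origin at the centre of its underside
- bottle: dropper bottle with a dark cap, 38 across, 82 high, standing, a bystander; origin at the centre of its underside
- vial: small vial with a dark blue cap, 20 across, 44 high, standing, a bystander; origin at the centre of its underside
There are look-alikes about, which are no part of the job. There is more than one size of the cap; the one meant has the size given above.

How it is judged:
By the outcome, as a careful person would: the job done as asked, in the order asked, and still so for the second after the job is handed in, with the robot touching nothing.
It also fails if it takes over 64 s, if anything falls off the work surface, if the arm or the gripper's body presses on something with over 40 N, if the wrist force passes 120 N, or if a joint passes its speed limit or range.

ROBOT

A 6-joint arm with a two-finger parallel gripper is mounted at the origin on a cart in front of the work surface, level with it; the furniture and walls round the work are solid. World frame = base frame: x ahead of the robot, y to its left, z up, the work surface at z = 0. Lengths are in m, angles in rad, forces in N, time in s.
With the tool pointing down it reaches from about 0.2 to 0.875 m from the base axis. Payload 3.4 kg.
Tool frame: the origin (TCP) lies between the finger pads; the fingertips stand 25 mm ahead of it and the grasp point (between the pads) lies 6 mm ahead of it (r.nose_length is the z of the fingertips in the tool frame, in m); z points along the fingers, y is the line along which they close (so a half turn about z gives the same grasp; the last joint's range is limited). The gripper opens to 94 mm and grips with 3 to 60 N. Pads are 16 mm wide; open, the fingers measure 119 mm over their backs; the gripper's body (75 mm by 177 mm) begins 78 mm behind the grasp point.
Start: joints at [1.126, 0.276, 1.505, -0, 1.361, -0.121], TCP at [0.183, 0.545, 0.23] pointing down, gripper open.
Joint ranges: [-2.89, 2.89], [-0.75, 2.08], [0.22, 2.7], [-1.18, 4.32], [0.11, 2.71], [-2.7, 2.7]. Speed limits (rad/s): [2.57, 2.57, 3.14, 3.14, 3.14, 3.14].

INTERFACE

Orientations are given as a unit quaternion [w, x, y, z].
In Python, from plant import r, gripper_to, inverse_kinematics, vision, models, telemetry gives the robot as it stands. Calls block until the motion is done:
- r.move_to(position, orientation): joint-space move of the TCP to a pose.
- r.move_l(position, rot=None, vel=0.15, guard=None): straight line of the TCP; rot=None keeps the orientation; vel is the mean speed in m/s. With guard (N) it stops when the force on the tool has changed by that much, and returns True; else False.
- r.movej(angles): joint-space move.
- gripper_to(opening, f_grip=None): finger opening in m; f_grip is the grip in N (None keeps the last); returns when the fingers have stopped.
- r.hold(seconds).
- inverse_kinematics(position, orientation): joint angles nearest the present ones, or None.
- vision.snapshot(name): name is "scene" or "top"; returns the picture (400x640x3 uint8, red, green, blue); there is no depth.
- vision.get_calibration(name): a dict with "fx", "fy", "cx", "cy" (pixels), "position" and "orientation" of the camera in the world. Camera axes: x right, y down, z forward; pixel columns grow to the right and rows downward; lengths in m; the calibration is good to about 2 mm. A picture is of the moment at which its call begins. get_calibration takes no time and is no camera call.
A pose or a line that the arm cannot do raises r.PlanningError and nothing moves.
- r.sign_off(): hands the job in; it is judged then, once.
Trained networks look in the newest picture that a camera, given by its name, has taken for a name from the list of things; names that differ only in an ending like _2 or _b are one class to them, and where a whole thing is asked for, a point or a joint stands for the part that bears it (a point fixed in the world has none). Each returns a list of dicts, best first, with "score" (0 to 1); they miss things now and then, are a little off and sometimes report something else, mostly with a low value. They report only what shows in the picture. A call takes as long as a camera call. They do not tell look-alikes from the thing itself.
- models.boxes_of(thing, camera): "at" ([x, y, z] in m, in world coordinates, good to about 4 mm: the middle of the surface that is visible of it).
- models.regions_of(thing, camera): "pixels" (400x640 bool, what is visible of it).
- models.mark_of(thing, camera): "at" ([x, y, z] in m, in world coordinates, good to about 4 mm: a listed point, or the origin of a listed thing).
Readings, each from a call of its own:
- telemetry.current_t(): time.
- telemetry.current_joints(): joint angles.
- telemetry.current_dq(): joint speeds.
- telemetry.current_joint_efforts(): joint torques, N m.
- telemetry.current_ee_pos(): TCP position.
- telemetry.current_tool_rot(): TCP orientation.
- telemetry.current_wrist_force(): force on the tool from outside, world axes, zero at the start.
- telemetry.current_torque(): the same for the moment, N m.
- telemetry.current_opening(): finger opening in m.
- telemetry.current_finger_force(): force on a finger pad.
Only numpy, scipy, OpenCV 4.12 (cv2) and the standard library are available. Lean on these libraries where they do the work, as an engineer would, in place of code of your own. Each camera call takes 0.05 s, during which the arm holds its last target. There are 200 camera calls.

## Working session

There is one attempt and no reset: what is moved stays moved. The work goes in short steps, each a Python script; the robot and the scene stay as the last script left them, time stands still between calls to the robot, and variables do not carry over. Pictures are saved under pics/ and viewed, at most 10 in all, crops included, and the job is handed in when it is done.

```bash
ls; mkdir -p pics; python3 - <<'E'
from plant import r, vision, models, telemetry
import cv2
for c in ("scene","top"):
    im=vision.snapshot(c); cv2.imwrite(f"pics/{c}0.png",im[:,:,::-1]); k=vision.get_calibration(c); print(c,k)
    for t in ("tester","tester_grip","cap","cap_center","rest","rest_seat","dish","timer","bottle","vial"):
        print(t,[(d["at"].round(3).tolist() if hasattr(d["at"],"round") else [round(v,3) for v in d["at"]],round(d["score"],2)) for d in models.mark_of(t,c)])
print(telemetry.current_t())
E
```

```text
pics
scene {'fx': 390.016197428062, 'fy': 390.016197428062, 'cx': 318.6569240346183, 'cy': 200.44956988839107, 'position': array([0.00491141, 0.53675188, 0.57943732]), 'orientation': array([ 0.18644225, -0.31525125,  0.81789723, -0.44373422])}
tester []
tester_grip [([0.471, 0.295, 0.015], 0.61)]
cap [([0.457, 0.232, -0.002], 0.8), ([0.48, 0.149, -0.001], 0.57), ([0.682, -0.03, 0.001], 0.17)]
cap_center [([0.574, 0.229, 0.019], 0.78), ([0.448, 0.208, 0.012], 0.72), ([0.424, 0.02, -0.0], 0.65), ([0.499, 0.122, 0.016], 0.64)]
rest [([0.556, -0.118, -0.0], 0.59)]
rest_seat [([0.558, -0.099, 0.005], 0.76)]
dish [([0.497, -0.409, -0.001], 0.84)]
timer [([0.681, -0.032, 0.0], 0.55)]
bottle [([0.688, -0.214, -0.0], 0.6)]
vial [([0.426, 0.019, -0.0], 0.69)]
top {'fx': 367.1309249406073, 'fy': 367.1309249406073, 'cx': 314.02718973901204, 'cy': 195.22676344871982, 'position': array([ 0.47724015, -0.0669945 ,  1.15669268]), 'orientation': array([-0.0293462 ,  0.70736185, -0.70521267,  0.03811948])}
tester [([0.458, 0.255, -0.001], 0.84), ([0.471, 0.29, 0.017], 0.31)]
tester_grip [([0.468, 0.291, 0.018], 0.66)]
cap [([0.478, 0.147, -0.006], 0.55), ([0.577, 0.203, 0.003], 0.52), ([0.458, 0.254, 0.001], 0.48), ([0.455, 0.231, 0.001], 0.45)]
cap_center [([0.572, 0.224, 0.02], 0.8), ([0.492, 0.124, 0.026], 0.69), ([0.455, 0.212, 0.015], 0.55)]
rest [([0.557, -0.112, 0.004], 0.95), ([0.695, -0.212, -0.0], 0.64)]
rest_seat [([0.556, -0.1, 0.007], 0.85)]
dish [([0.502, -0.412, 0.0], 0.81)]
timer [([0.685, -0.033, 0.001], 0.57)]
bottle [([0.695, -0.208, 0.002], 0.73)]
vial [([0.417, 0.021, -0.003], 0.61)]
1.1
```

View pics/scene0.png

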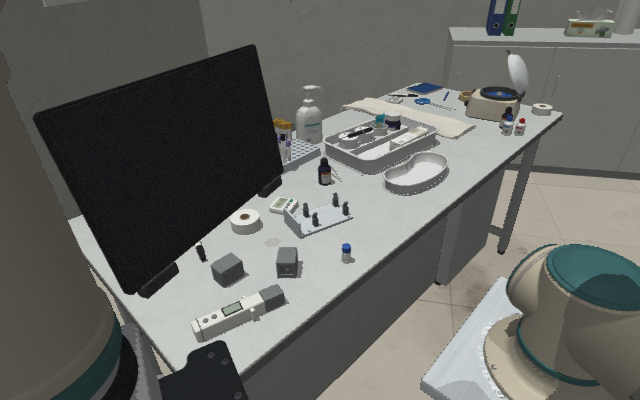

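View pics/top0.png

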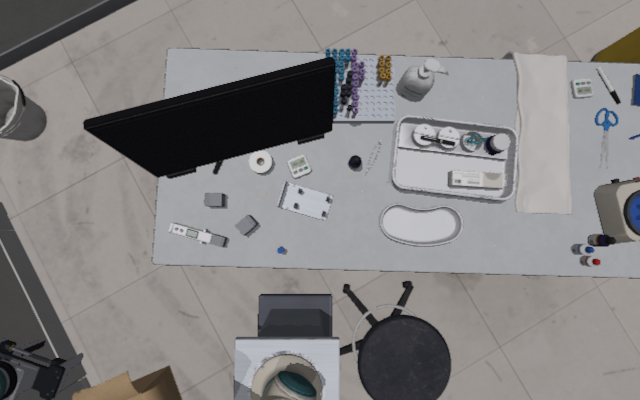

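The scene picture shows the tester at (240,312) with its cap at (271,298), loose caps at (228,270) and (287,262), and the rest at (318,217). The top picture shows the tester at (195,234), its cap at (219,240), the loose caps at (215,200) and (247,225), the rest at (305,201) with its open end to the right, and the dish at (421,225). The cap could be any of (219,240), (215,200) or (247,225). The one seated on the tester is at (219,240), so I'll check it in a rectified close crop.

```bash
cat > h.py <<'E'
from plant import r, gripper_to, inverse_kinematics, vision, models, telemetry
import numpy as np, cv2
from scipy.spatial.transform import Rotation as R
def rot(c):
    q=vision.get_calibration(c)["orientation"]; return R.from_quat(np.r_[q[1:],q[0]]).as_matrix()
def proj(P,c):
    k=vision.get_calibration(c); p=(np.atleast_2d(P)-k["position"])@rot(c)
    return np.c_[k["fx"]*p[:,0]/p[:,2]+k["cx"],k["fy"]*p[:,1]/p[:,2]+k["cy"]]
def unproj(px,z,c):
    k=vision.get_calibration(c); px=np.atleast_2d(px).astype(float)
    d=np.c_[(px[:,0]-k["cx"])/k["fx"],(px[:,1]-k["cy"])/k["fy"],np.ones(len(px))]@rot(c).T
    return k["position"]+d*((z-k["position"][2])/d[:,2])[:,None]
def rect(im,c,z,x0,x1,y0,y1,s):   # up=+x, right=-y, s px per m, plane z
    W,H=int((y1-y0)*s),int((x1-x0)*s)
    g=np.array([[x1,y1,z],[x1,y0,z],[x0,y0,z],[x0,y1,z]])
    M=cv2.getPerspectiveTransform(proj(g,c).astype(np.float32),np.float32([[0,0],[W,0],[W,H],[0,H]]))
    return cv2.warpPerspective(im,M,(W,H),flags=cv2.INTER_CUBIC)
def down(yaw,tilt=0):  # tool down, tool y (closing) along world angle yaw
    y=np.array([np.cos(yaw),np.sin(yaw),0]); z=np.array([0,0,-1.]); x=np.cross(y,z)
    q=R.from_matrix(np.c_[x,y,z]).as_quat(); return np.r_[q[3],q[:3]]
E
python3 - <<'E'
from h import *
S=vision.snapshot("scene");T=vision.snapshot("top")
a=[rect(S,"scene",.032,.40,.52,.18,.38,2000),rect(T,"top",.032,.40,.52,.18,.38,2000)]
b=[rect(S,"scene",.008,.47,.63,-.17,.09,1500),rect(T,"top",.008,.47,.63,-.17,.09,1500)]
out=np.vstack([np.hstack(a),np.pad(np.hstack(b),((0,0),(0,20),(0,0)))])
cv2.imwrite("pics/rect.png",out[:,:,::-1]); print(out.shape)
for t,c in (("tester","scene"),("tester","top"),("cap","scene"),("cap","top"),("rest","top"),("rest","scene"),("dish","top")):
    for d in models.regions_of(t,c):
        m=d["pixels"]; v,u=np.nonzero(m)
        P=unproj(np.c_[u,v],{"rest":.008,"dish":.03}.get(t,.032),c)[:,:2]
        (cx,w,an)=cv2.minAreaRect((P*1000).astype(np.float32)); print(t,c,round(d["score"],2),m.sum(),np.round(cx),np.round(w),round(an,1))
E
```

```text
(480, 800, 3)
tester scene 0.9 1641 [461. 303.] [132.  62.] 71.8
tester top 0.62 477 [469. 296.] [132.  44.] 78.1
cap scene 0.98 633 [491. 135.] [45. 99.] 45.6
cap scene 0.6 442 [437. 220.] [42. 58.] 65.8
cap top 0.77 273 [494. 124.] [45. 57.] 41.1
cap top 0.69 281 [571. 223.] [40. 62.] 0.2
cap top 0.66 99 [448. 208.] [39. 24.] 74.3
rest top 0.74 1458 [570. -53.] [165.  90.] 73.4
rest scene 0.84 1530 [589. -66.] [186. 139.] 74.0
dish top 0.74 2779 [ 495. -414.] [251. 125.] 86.4
dish top 0.7 161 [446. 209.] [47. 32.] 76.2
```

View pics/rect.png

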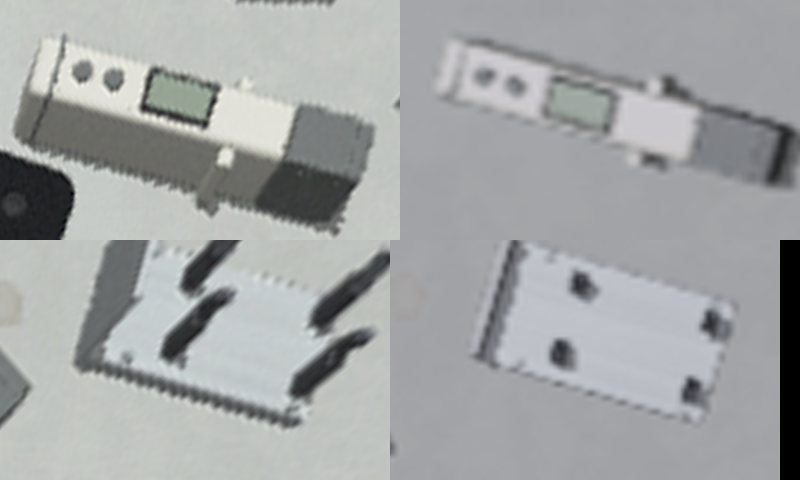

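The crop shows the tester face up, tail at upper left (442,65), cap end at (790,157), heading -104°. The rest's posts are at (582,283), (562,352), (712,322) and (690,390). The pair spacing comes out at 90 mm, which fits, and the heading is -106.5° with the seat at about (.556,-.100). The seated cap continues the tester's section, so it is the one I want. Next I grasp and carry.

```bash
cat >> h.py <<'E'
HT=np.radians(-104.1); HR=np.radians(-106.5)   # headings tester, rest
dT=np.array([np.cos(HT),np.sin(HT),0]); dR=np.array([np.cos(HR),np.sin(HR),0])
SEAT=np.array([.5563,-.0998,.008])
E
python3 - <<'E'
from h import *
G=np.array([.470,.293,0])
for off in (0,np.pi):
    q=down(HT+np.pi/2+off); j=inverse_kinematics(G+[0,0,.12],q); j2=inverse_kinematics(SEAT+[0,0,.12],down(HR+np.pi/2+off)); print(off,None if j is None else np.round(j,2),None if j2 is None else np.round(j2,2))
best=min((o for o in (0,np.pi) if inverse_kinematics(G+[0,0,.12],down(HT+np.pi/2+o)) is not None and inverse_kinematics(SEAT-.04*dR+[0,0,.12],down(HR+np.pi/2+o)) is not None),
  key=lambda o:abs(inverse_kinematics(G+[0,0,.12],down(HT+np.pi/2+o))[5]))
print("best",best); open("off.txt","w").write(str(best))
r.move_to(G+[0,0,.14],down(HT+np.pi/2+best)); gripper_to(.06,30)
print("guard",r.move_l(G+[0,0,.029],vel=.12,guard=12),telemetry.current_ee_pos())
print(gripper_to(0.0,30),telemetry.current_opening(),telemetry.current_finger_force())
r.move_l(G+[0,0,.14],vel=.2)
print(telemetry.current_opening(),telemetry.current_wrist_force(),telemetry.current_t())
P=SEAT-.040*dR; P[2]=.14
r.move_to(P,down(HR+np.pi/2+best)); r.hold(.2)
print(telemetry.current_ee_pos(),telemetry.current_t())
S=vision.snapshot("scene");T=vision.snapshot("top")
for c in("scene","top"):
    for t in("tester","tester_grip","cap_center"): print(c,t,[(np.round(d["at"],3),round(d["score"],2)) for d in models.mark_of(t,c)])
out=np.hstack([cv2.resize(S[120:300,240:420],(400,400)),cv2.resize(T[150:260,260:370],(400,400),interpolation=2)])
cv2.imwrite("pics/held.png",out[:,:,::-1])
E
```

```text
0 [ 0.43  0.33  1.72 -0.    1.09  0.68] [-0.3   0.34  1.68 -0.    1.12 -0.01]
3.141592653589793 [ 0.43  0.33  1.72 -0.    1.09 -2.46] None
best 0
guard False [0.47059911 0.29328181 0.02960452]
False 0.029817434923180227 29.83891636133194
0.030100022173812257 [-0.11759571 -0.49046386 -2.90858378] 6.0667
[ 0.56767349 -0.06019118  0.14007744] 7.6417
scene tester [(array([ 0.557, -0.096,  0.112]), 0.66), (array([ 0.565, -0.058,  0.124]), 0.42)]
scene tester_grip [(array([ 0.566, -0.059,  0.127]), 0.73)]
scene cap_center [(array([0.579, 0.229, 0.021]), 0.82), (array([ 0.539, -0.141,  0.126]), 0.68)]
top tester [(array([ 0.557, -0.101,  0.003]), 0.23)]
top tester_grip []
top cap_center [(array([0.493, 0.122, 0.021]), 0.72), (array([ 0.548, -0.14 ,  0.124]), 0.64), (array([0.571, 0.224, 0.021]), 0.56)]
```

View pics/held.png

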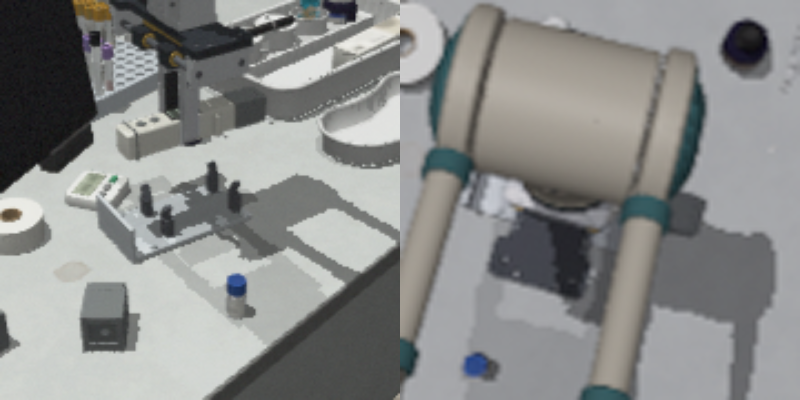

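Held level: in the left crop the tester is at (180,125) with its cap at (240,105) toward the open end, above the posts. The marks put its origin within 4 mm of the seat. Next I lower it under guard.

```bash
python3 - <<'E'
from h import *
P=SEAT-.040*dR
g=r.move_l([P[0],P[1],.075],vel=.15,guard=15); print(g)
g=r.move_l([P[0],P[1],.037],vel=.05,guard=10); p=telemetry.current_ee_pos()
print(g,p,telemetry.current_wrist_force(),telemetry.current_torque(),telemetry.current_t())
S=vision.snapshot("scene")
for t in("tester","tester_grip","cap_center"): print(t,[(np.round(d["at"],3),round(d["score"],2)) for d in models.mark_of(t,"scene")])
cv2.imwrite("pics/low.png",cv2.resize(S[170:250,260:380],(780,520),interpolation=2)[:,:,::-1])
E
```

```text
False
True [ 0.56928215 -0.06206782  0.03729963] [-1.24092645 -0.04247437  4.65092771] [0.10781467 0.24650661 0.15657293] 9.3833
tester [(array([ 0.558, -0.1  ,  0.008]), 0.79)]
tester_grip [(array([ 0.569, -0.063,  0.022]), 0.67)]
cap_center [(array([ 0.544, -0.143,  0.023]), 0.71), (array([0.573, 0.232, 0.022]), 0.66), (array([0.5  , 0.123, 0.016]), 0.55)]
```

View pics/low.png

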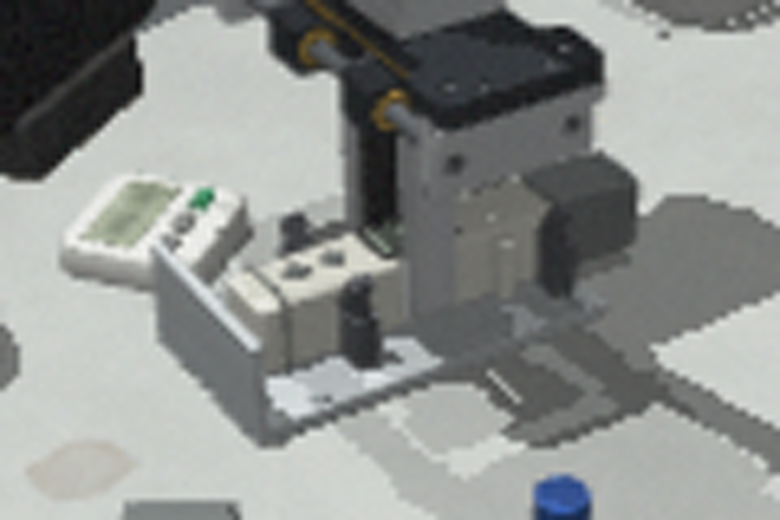

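It sits between both pairs of posts: lug at (505,250), just behind the front post at (560,250), with the cap at (590,205) beyond it, at full depth. Next I release it, then grip and pull the cap.

```bash
python3 - <<'E'
from h import *
p=telemetry.current_ee_pos(); q=down(HR+np.pi/2)
gripper_to(.055); r.move_l([p[0],p[1],.13],vel=.2)
C=p+.084*dR
r.move_l([C[0],C[1],.13],vel=.2)
S=vision.snapshot("scene")
for t in("tester","tester_grip","cap_center"): print(t,[(np.round(d["at"],3),round(d["score"],2)) for d in models.mark_of(t,"scene")])
print(r.move_l([C[0],C[1],.038],vel=.12,guard=12),telemetry.current_ee_pos())
gripper_to(0,55); print(telemetry.current_opening(),telemetry.current_finger_force(),telemetry.current_wrist_force())
p=telemetry.current_ee_pos()
for s in (.012,.024,.036,.048,.06,.072):
    r.move_l([*(C+s*dR)[:2],.038],vel=.06); f=telemetry.current_wrist_force(); print(s,round(float(f@dR),1),np.round(f,1),round(telemetry.current_opening(),4))
print(telemetry.current_ee_pos(),telemetry.current_t())
S=vision.snapshot("scene")
for t in("tester","tester_grip","cap_center"): print(t,[(np.round(d["at"],3),round(d["score"],2)) for d in models.mark_of(t,"scene")])
cv2.imwrite("pics/pull.png",cv2.resize(S[160:250,270:400],(780,540),interpolation=2)[:,:,::-1])
E
```

```text
tester [(array([ 0.558, -0.1  ,  0.007]), 0.8)]
tester_grip [(array([ 0.57 , -0.063,  0.021]), 0.64)]
cap_center [(array([0.578, 0.229, 0.019]), 0.84), (array([0.497, 0.122, 0.02 ]), 0.79), (array([ 0.544, -0.143,  0.022]), 0.44)]
False [ 0.54606154 -0.14280224  0.0385587 ]
0.029525513840491496 55.000837007537484 [ 0.69173632 -0.50258412  2.54381116]
0.012 -2.3 [1.  2.1 2.9] 0.03
0.024 1.5 [-0.3 -1.4  2.6] 0.0297
0.036 -0.1 [-0.3  0.2 -0.1] 0.0295
0.048 -0.4 [-0.5  0.6  0.4] 0.0294
0.06 -0.1 [ 0.3  0.  -0.5] 0.0295
0.072 0.4 [ 0.2 -0.5 -0.1] 0.0298
[ 0.52489546 -0.21208949  0.03797812] 15.0917
tester [(array([ 0.553, -0.111,  0.008]), 0.61), (array([ 0.556, -0.1  ,  0.007]), 0.27)]
tester_grip [(array([ 0.57 , -0.072,  0.022]), 0.94)]
cap_center [(array([0.498, 0.123, 0.021]), 0.85), (array([0.577, 0.23 , 0.02 ]), 0.77), (array([ 0.521, -0.213,  0.021]), 0.53)]
```

View pics/pull.png

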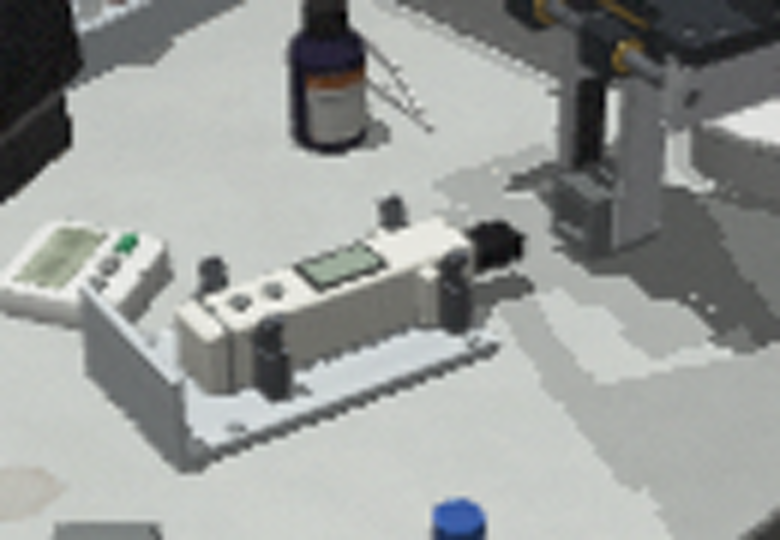

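The cap is off and held at (590,210). The tester lies in the rest, lugs against the front posts at (455,290), bare nose at (500,245). Next the cap goes into the dish.

```bash
python3 - <<'E'
from h import *
p=telemetry.current_ee_pos()
r.move_l([p[0],p[1],.17],vel=.2)
D=np.array([.4995,-.411,0]); q=down(-np.pi/2)
print(inverse_kinematics(D+[0,0,.17],q))
r.move_to(D+[0,0,.17],q)
print(telemetry.current_opening(), r.move_l(D+[0,0,.06],vel=.15,guard=12))
r.hold(.2)
print(r.move_l(D+[0,0,.030],vel=.04,guard=5),telemetry.current_ee_pos())
gripper_to(.055,10); r.move_l(D+[0,0,.2],vel=.2)
r.move_to([.35,-.2,.35],down(-np.pi/2)); print(telemetry.current_t())
S=vision.snapshot("scene");T=vision.snapshot("top")
for c in("scene","top"):
    for t in("tester","cap_center","dish","timer","bottle","vial"): print(c,t,[(np.round(d["at"],3),round(d["score"],2)) for d in models.mark_of(t,c)])
out=np.hstack([cv2.resize(S[130:270,260:460],(500,350),interpolation=2),cv2.resize(T[130:270,350:470],(300,350),interpolation=2)])
cv2.imwrite("pics/end.png",out[:,:,::-1])
E
```

```text
[-7.95998464e-01  4.18928565e-01  1.43777957e+00 -4.44089210e-16
  1.28488451e+00  7.74797862e-01]
0.029277158148885207 False
True [ 0.49919766 -0.41066471  0.03362089]
21.4833
scene tester [(array([ 0.557, -0.113,  0.01 ]), 0.95)]
scene cap_center [(array([ 0.498, -0.413,  0.016]), 0.71), (array([0.577, 0.228, 0.024]), 0.64), (array([0.5  , 0.122, 0.02 ]), 0.62)]
scene dish [(array([ 0.5  , -0.412, -0.003]), 0.77), (array([ 0.498, -0.414,  0.015]), 0.74), (array([ 0.552, -0.113,  0.007]), 0.35)]
scene timer [(array([ 0.68 , -0.034,  0.   ]), 0.8), (array([ 0.498, -0.408, -0.005]), 0.72)]
scene bottle [(array([ 0.691, -0.212,  0.   ]), 0.51)]
scene vial [(array([0.423, 0.018, 0.   ]), 0.71), (array([ 0.552, -0.113, -0.   ]), 0.44)]
top tester [(array([ 0.555, -0.113,  0.01 ]), 0.6)]
top cap_center [(array([0.495, 0.124, 0.024]), 0.76), (array([0.57 , 0.229, 0.022]), 0.58), (array([ 0.502, -0.41 ,  0.013]), 0.52)]
top dish [(array([ 0.498, -0.412,  0.003]), 0.61), (array([ 0.519, -0.414,  0.001]), 0.17)]
top timer [(array([ 0.68 , -0.031,  0.002]), 0.57)]
top bottle [(array([ 0.693, -0.208, -0.001]), 0.51)]
top vial [(array([0.415, 0.021, 0.001]), 0.62)]
```

View pics/end.png

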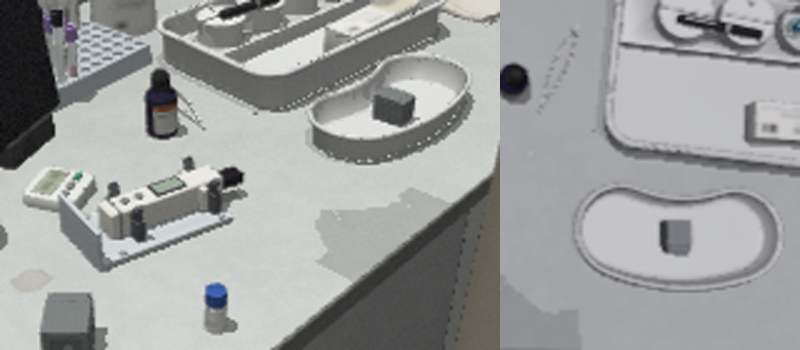

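The cap lies in the dish at (394,105) left and (676,237) right. The tester is in the rest at (165,195), and the timer, bottle and vial have not moved.

```bash
python3 -c "
from plant import r
print(r.sign_off())"
```

```text
the job is handed in; nothing more can be done
None
```

The tester is lying face up in the rest, its cap is in the kidney dish, the timer, bottle and vial were left where they stood, and I handed the job in at about 21.5 s of the 64 s allowed.

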